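Touch-test a drying tile and stop the timer

TASK

Check whether the cross-shaped tile on the drying board is dry: rest the closed fingertips lightly on its middle for a moment, then lift them well clear, leaving the tile where it lies and the other three tiles untouched. Then press down the large round button of the bench timer to stop it and let it go; leave the small button and everything else on the bench alone. Nothing is to be gripped, lifted or shoved about.

Things in the scene. Friction and masses are not known exactly. Their poses are not given: they have to be found in the camera images.
- cross_tile: the tile to touch: plus-shaped off-white fired clay tile, 84 x 84 mm overall, arms 34 mm wide, 12 mm thick, about 90 g, lying loose and flat on the drying board in any of four places at any yaw. Origin: centre of its underside; its touch spot is the middle of its top, 12 mm above the origin. A force over 15 N spoils it. z is up.
- square_tile: leave alone: square off-white clay tile 60 x 60 x 12 mm on the board; origin at the centre of its underside
- round_tile: leave alone: round off-white clay tile, 66 mm diameter, 12 mm thick, on the board; origin at the centre of its underside
- hex_tile: leave alone: six-sided off-white clay tile, 62 mm across flats, 12 mm thick, on the board; origin at the centre of its underside
- ware_board: the drying board: wood, 250 (x) x 290 (y) x 16 mm, its top about 44 mm above the bench. It stands on four soft rubber feet: pressed, it sinks level by about 1 mm per 1.2 N, 12 mm at most, and comes back. Origin: centre of its underside. The four tiles lie in two rows of two, 124 mm apart along the board's x and 144 mm along its y (within 5 mm)
- stop_button_top (a point): the large round button, plain grey, 36 mm diameter, on the bench timer (a flat white box 90 x 150 x 30 mm, fixed to the bench). This point is the centre of its top face, which moves with it, 52 mm above the bench, 10 mm proud of the button's collar (52 mm diameter)
- stop_button (a joint): travel of the large button, straight down: 0 is up, 0.006 m fully down; a spring pushes it back up. It begins to move at 1.5 N and is fully down at 5 N; count it as pressed from 0.004
- mode_button_top (a point): the small round button of the timer, plain grey, 18 mm diameter, 80 mm from the large one; leave alone. Centre of its top face, 52 mm above the bench
- mode_button (a joint): travel of the small button, 0 up, 0.006 m down; must stay up
- sample_jar: leave alone: small glass jar with white cap, 28 mm diameter, 45 mm tall, standing loose in the middle of the drying board; origin at the centre of its underside
- paint_tin: leave alone: round tin, 56 mm diameter, 50 mm tall; origin at the centre of its underside
- glaze_brush: leave alone: brush lying on the bench on the right; origin on its underside
Things that resemble listed ones, but are neither listed nor needed, are in the scene too. What is shaped like the cross_tile but blue, pink or red is not meant.

How it is judged:
By the outcome, as a careful person would: the job done as asked, in the order asked, and still so for the second after the job is handed in, with the robot touching nothing.
It also fails if it takes over 40 s, if anything falls off the work surface, if the arm or the gripper's body presses on something with over 40 N, if the wrist force passes 120 N, or if a joint passes its speed limit or range.

ROBOT

A 6-joint arm with a two-finger parallel gripper is mounted at the origin on the work surface. World frame = base frame: x ahead of the robot, y to its left, z up, the work surface at z = 0. Lengths are in m, angles in degrees, forces in N, time in s.
With the tool pointing down it reaches from about 0.375 to 0.9 m from the base axis. Payload 3.1 kg.
Tool frame: the origin (TCP) lies between the finger pads, 19 mm behind the fingertips; this is the grasp point; z points along the fingers, y is the line along which they close (so a half turn about z gives the same grasp; the last joint's range is limited). The gripper opens to 87 mm and grips with 3 to 60 N. Pads are 19 mm wide; open, the fingers measure 117 mm over their backs; the gripper's body (75 mm by 190 mm) begins 51 mm behind the grasp point.
Start: joints at [-83.91, 30.224, 82.088, -0, 67.689, -10.227], TCP at [0.176, -0.6, 0.241] pointing down, gripper open.
Joint ranges: [-176.69, 176.69], [-43.24, 126.21], [12.49, 139.97], [-82, 262], [0, 151.66], [-163.58, 163.58]. Speed limits (degrees/s): [159.86, 159.86, 180, 180, 180, 180].

INTERFACE

Orientations are given as a 3x3 rotation matrix whose columns are the frame's x, y, z axes.
In Python, from rig import read_state, capture, hand_in, trace, landmark_of gives the robot as it stands.
- The arm moves only by the shell command python3 -m jog 'ROWS'. ROWS is JSON, a list of rows, each an object of numbers: "tx", "ty", "tz": the shift along the tool's x, y, z in cm; "roll": the turn about the tool's z in rad; "jaw": the opening, from 0 (shut) to 1 (fully open). A call has 1 to 8 rows; each row shifts and turns the commanded pose from where the row before left it, along the tool's axes as they then stand; what a row does not reach is not made up. A row lasts 1/10 s, in which the tool goes at most 50 mm and 8.59 degrees, less where a joint would pass 70% of its speed; a pose out of reach is approached as far as the arm can. A call with a gripper value outside its range is refused whole. The fingers move at their own pace and stop on an object; the grip force is fixed at half the most. Time passes only in rows, so rows that do not move let the fingers close. It gives the time, the measured TCP pose, the force, the opening and the grip force at its end, in the units of the state.
- read_state(): the state, without advancing time (a new reading comes with each control period).
- capture(name): name is "scene" or "top" or "wrist"; returns a dict with "img" (384x512x3 uint8, red, green, blue), "vertical_fov" (degrees; the focal length in pixels is half the picture's height over the tangent of half this angle, whatever the lens; pixels are square), "cx", "cy" (the principal point, pixels), "k1" (the pictures are not rectified: a ray, as slopes to the right and down, at radius r is drawn at 1 + k1 r^2 times it, then the intrinsics apply), "cam_to_world" (4x4, takes a point from camera to world coordinates); the wrist camera has in their place "tool_from_camera" (4x4, takes a point from camera to tool coordinates, whose origin is the TCP and whose axes are the flange's). Camera axes: x right, y up, looking along -z (the intrinsics and any distortion apply to the point x, -y, -z); pixel columns grow to the right and rows downward; lengths in m; the calibration is good to about 2 mm. A picture is of the moment at which its call begins: read the wrist's pose just before it. There is no depth.
- hand_in(): hands the job in; it is judged then, once.
Trained networks look in the newest picture that a camera, given by its name, has taken for a name from the list of things; names that differ only in an ending like _2 or _b are one class to them, and where a whole thing is asked for, a point or a joint stands for the part that bears it (a point fixed in the world has none). Each returns a list of dicts, best first, with "p" (0 to 1); they miss things now and then, are a little off and sometimes report something else, mostly with a low value. They report only what shows in the picture. A call takes as long as a camera call. They do not tell look-alikes from the thing itself.
- trace(camera, thing): "pixels" (384x512 bool, what is visible of it) and "bbox" ([left, top, width, height] in pixels, round what is visible of it).
- landmark_of(camera, thing): "point" ([row, column] in pixels: a listed point, or the origin of a listed thing).
The state is a dict: "time_s": time; "joint_positions": joint angles; "qvel": joint speeds; "tau": joint torques, N m; "position": TCP position; "tcp_rot": TCP orientation; "force": force on the tool from outside, world axes, zero at the start; "moment": the same for the moment, N m; "opening": opening from 0.0 (shut) to 1.0 (fully open); "grasp_force": force on a finger pad.
Only numpy, scipy, OpenCV 4.12 (cv2) and the standard library are available. Lean on these libraries where they do the work, as an engineer would, in place of code of your own. Each camera call takes 0.05 s, during which the arm holds its last target. There are 200 camera calls.

## Working session

There is one attempt and no reset: what is moved stays moved. The work goes in short steps, Python scripts to look and compute and a shell command to move; the robot and the scene stay as the last step left them, time stands still between calls to the robot, and variables do not carry over. Pictures are saved under pics/ and viewed, at most 10 in all, crops included, and the job is handed in when it is done.

```bash
mkdir -p pics; cat > h.py <<'E'
import numpy as np, cv2
from rig import *
def ray(c,r,col,T=None):
    f=192/np.tan(np.radians(c["vertical_fov"])/2)
    d=np.array([(col-c["cx"])/f,(r-c["cy"])/f]); u=d.copy()
    for _ in range(30): u=d/(1+c["k1"]*(u@u))
    T=np.array(c["cam_to_world"]) if T is None else T
    return T[:3,3],T[:3,:3]@np.array([u[0],-u[1],-1])
def onz(c,r,col,z,T=None):
    o,d=ray(c,r,col,T); return o+d*(z-o[2])/d[2]
E
python3 - <<'E'
from h import *
s=read_state(); print(s["time_s"],s["position"],np.round(s["tcp_rot"],3).tolist(),s["force"],s["opening"])
for n in ["top","scene"]:
    c=capture(n); cv2.imwrite(f"pics/{n}0.png",c["img"][:,:,::-1])
    print(n,np.round(c["cam_to_world"],2).tolist())
    for t,z in [("cross_tile",.044),("square_tile",.044),("round_tile",.044),("hex_tile",.044),("stop_button_top",.052),("mode_button_top",.052),("sample_jar",.044),("paint_tin",0),("ware_board",.028)]:
        for l in landmark_of(n,t)[:3]:
            print(t,round(l["p"],2),np.round(l["point"]),np.round(onz(c,*l["point"],z),3))
E
```

```text
0.0 [ 0.17558311 -0.59911651  0.24030531] [[0.96, 0.281, -0.0], [0.281, -0.96, 0.002], [0.0, -0.002, -1.0]] [-0.00360145 -0.48175551 -0.74524552] 1.0022261014098777
top [[-0.06, 0.97, -0.22, 0.39], [-1.0, -0.06, 0.01, -0.12], [0.0, 0.22, 0.98, 0.87], [0.0, 0.0, 0.0, 1.0]]
cross_tile 0.91 [142. 228.] [ 0.689 -0.069  0.044]
cross_tile 0.81 [287. 251.] [ 0.355 -0.103  0.044]
cross_tile 0.76 [200. 229.] [ 0.549 -0.065  0.044]
square_tile 0.72 [240. 154.] [0.468 0.107 0.044]
round_tile 0.9 [238.  90.] [0.482 0.253 0.044]
hex_tile 0.76 [179.  98.] [0.617 0.238 0.044]
stop_button_top 0.55 [210. 313.] [ 0.515 -0.25   0.052]
mode_button_top 0.39 [213. 349.] [ 0.501 -0.331  0.052]
sample_jar 0.59 [210. 124.] [0.542 0.174 0.044]
paint_tin 0.62 [134. 289.] [ 0.717 -0.218  0.   ]
ware_board 0.59 [210. 126.] [0.543 0.175 0.028]
scene [[-0.76, -0.42, 0.49, 0.93], [0.65, -0.49, 0.58, 0.36], [-0.0, 0.76, 0.65, 0.6], [0.0, 0.0, 0.0, 1.0]]
cross_tile 0.68 [268. 299.] [0.592 0.092 0.044]
cross_tile 0.68 [266. 209.] [ 0.725 -0.028  0.044]
cross_tile 0.63 [233. 259.] [ 0.591 -0.031  0.044]
square_tile 0.83 [243. 345.] [0.47  0.11  0.044]
round_tile 0.78 [290. 399.] [0.487 0.253 0.044]
hex_tile 0.72 [325. 354.] [0.608 0.241 0.044]
stop_button_top 0.47 [171. 224.] [ 0.52  -0.254  0.052]
mode_button_top 0.4 [156. 214.] [ 0.499 -0.328  0.052]
sample_jar 0.67 [284. 350.] [0.545 0.182 0.044]
sample_jar 0.42 [159. 217.] [ 0.492 -0.323  0.044]
paint_tin 0.85 [229. 166.] [ 0.724 -0.218  0.   ]
ware_board 0.69 [287. 351.] [0.539 0.183 0.028]
```

View pics/top0.png

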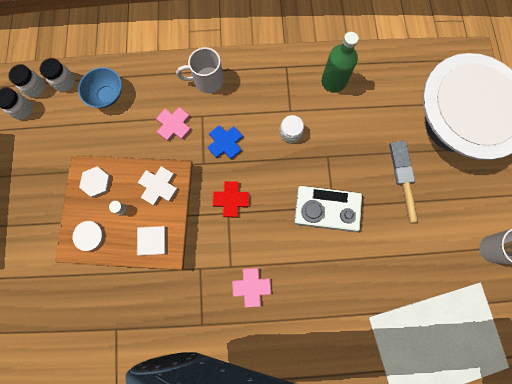

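View pics/scene0.png

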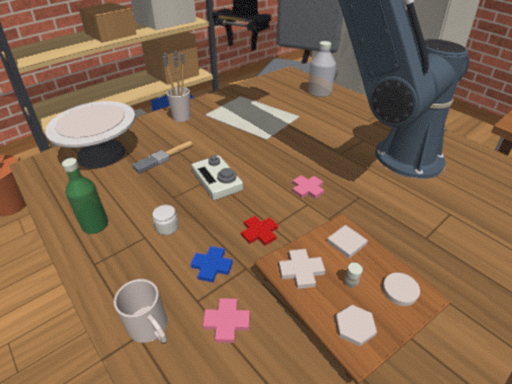

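The top view shows the off-white cross at about row 185, col 157 on the board, with the jar in the middle of the board. The timer's large button is on the left at (210, 313) and the small one at (213, 348). The scene view agrees: the cross is at (268, 300). I'll now move to above the tile with the fingers closing.

```bash
python3 -m jog '[{"tx":3.5,"ty":-3.2,"jaw":0},{"tx":3.5,"ty":-3.2,"jaw":0},{"tx":3.5,"ty":-3.2,"jaw":0},{"tx":3.5,"ty":-3.2,"jaw":0},{"tx":3.5,"ty":-3.2,"jaw":0},{"tx":3.5,"ty":-3.2,"jaw":0},{"tx":3.5,"ty":-3.2,"jaw":0},{"tx":3.5,"ty":-3.2,"jaw":0}]'
python3 -m jog '[{"tx":3.5,"ty":-3.2,"jaw":0},{"tx":3.5,"ty":-3.2,"jaw":0},{"tx":3.5,"ty":-3.2,"jaw":0},{"tx":3.5,"ty":-3.2,"jaw":0},{"tx":3.5,"ty":-3.2,"jaw":0},{"tx":3.5,"ty":-3.2,"jaw":0},{"tx":2,"ty":-2,"jaw":0},{"jaw":0}]'
cat > m.py <<'E'
from h import *
def T_w(c,s):
    T=np.eye(4);T[:3,:3]=s["tcp_rot"];T[:3,3]=s["position"];return T@np.array(c["tool_from_camera"])
E
python3 - <<'E'
from m import *
s=read_state(); print(s["time_s"],s["position"],np.round(s["tcp_rot"],4).tolist(),s["force"],s["opening"])
def cen(n,c,T,t,z):
    for d in trace(n,t)[:4]:
        r,cc=np.nonzero(d["pixels"]); P=np.array([onz(c,a,b,z,T) for a,b in zip(r,cc)])
        # white check, min-area centre
        col=c["img"][d["pixels"]].mean(0)
        if len(r)>20:
            q=cv2.minAreaRect((P[:,:2]*1000).astype(np.float32)); print(n,t,round(d["p"],2),col.round(),P.mean(0).round(4),q, d["bbox"])
for n in ["wrist","top","scene"]:
    s=read_state(); c=capture(n); T=T_w(c,s) if n=="wrist" else None
    if n=="wrist": cv2.imwrite("pics/w1.png",c["img"][:,:,::-1])
    cen(n,c,T,"cross_tile",.056)
    for l in landmark_of(n,"cross_tile"): print(" lm",round(l["p"],2),l["point"],onz(c,*l["point"],.044,T).round(4))
E
```

```text
1.0 [ 0.17560736 -0.59979134  0.24127465] [[0.9597, 0.281, -0.0], [0.281, -0.9597, -0.0], [-0.0, 0.0, -1.0]] [ 0.30537468 -0.82264716 -0.30473491] 1.0020869853373127
top cross_tile 0.9 [245. 154. 191.] [ 0.3569 -0.1037  0.056 ] ((357.54913330078125, -103.26434326171875), (73.97711181640625, 74.02006530761719), 39.217350006103516) [232.0, 264.1, 36.8, 45.6]
top cross_tile 0.82 [236. 141. 178.] [0.7369 0.0574 0.056 ] ((736.8939208984375, 57.58080291748047), (74.08326721191406, 77.56708526611328), 0.5827302932739258) [158.2, 108.8, 32.5, 30.2]
top cross_tile 0.75 [235. 227. 222.] [0.5912 0.096  0.056 ] ((591.369384765625, 97.14010620117188), (80.00471496582031, 81.07371520996094), 8.132559776306152) [135.4, 166.7, 44.6, 37.9]
top cross_tile 0.71 [ 35.  95. 209.] [ 0.6846 -0.0609  0.056 ] ((685.6932373046875, -61.11447525024414), (74.75398254394531, 78.5504150390625), 82.20893859863281) [207.2, 125.6, 35.1, 34.2]
 lm 0.95 [121.9, 178.7] [0.746  0.0475 0.044 ]
 lm 0.88 [285.0, 250.3] [ 0.3599 -0.1017  0.044 ]
 lm 0.85 [199.4, 233.1] [ 0.5504 -0.0736  0.044 ]
 lm 0.82 [186.7, 157.3] [0.590
[... 505 characters left out ...]
e cross_tile 0.57 [177.  37.  32.] [ 0.5908 -0.0289  0.056 ] ((589.4024658203125, -29.980865478515625), (78.98322296142578, 75.28047943115234), 39.969722747802734) [243.1, 216.7, 35.9, 31.5]
scene cross_tile 0.57 [215. 122. 148.] [0.7738 0.0936 0.056 ] ((772.9605712890625, 92.88813781738281), (76.47994995117188, 78.75505065917969), 3.883070945739746) [201.3, 298.5, 47.6, 43.4]
 lm 0.87 [233.3, 257.6] [ 0.5928 -0.0329  0.044 ]
 lm 0.71 [321.2, 224.4] [0.7735 0.0881 0.044 ]
 lm 0.71 [187.4, 307.8] [ 0.3936 -0.0698  0.044 ]
 lm 0.6 [266.2, 212.5] [ 0.7194 -0.0234  0.044 ]
 lm 0.56 [272.0, 298.5] [0.5998 0.0977 0.044 ]
 lm 0.47 [284.2, 351.0] [0.5449 0.1838 0.044 ]$[0]: bad value
$[0]: bad value
```

View pics/w1.png

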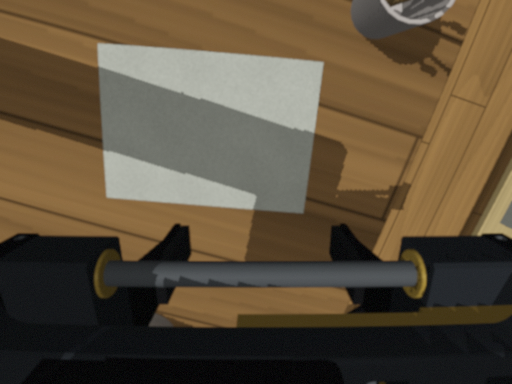

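The wrist picture shows only the paper on the bench, because both moves were refused and the arm hasn't moved. I'll send one row with every key filled in.

```bash
python3 -m jog '[{"tx":3.5,"ty":-3.2,"tz":0,"roll":0,"jaw":0}]'; python3 -m jog --help | head -20
```

```text
time_s: 1.55
position: [0.1982, -0.5643, 0.2415]
tcp_rot: [[0.961, 0.276, -0.0], [0.276, -0.961, -0.007], [-0.002, 0.007, -1.0]]
force: [1.1, 0.6, 0.6]
opening: 0.965
grasp_force: 0.0invalid input: not JSON, or not a number
```

All the keys are required, so I'll carry on with full rows.

```bash
python3 -m jog '[{"tx":3.5,"ty":-3.2,"tz":0,"roll":0,"jaw":0},{"tx":3.5,"ty":-3.2,"tz":0,"roll":0,"jaw":0},{"tx":3.5,"ty":-3.2,"tz":0,"roll":0,"jaw":0},{"tx":3.5,"ty":-3.2,"tz":0,"roll":0,"jaw":0},{"tx":3.5,"ty":-3.2,"tz":0,"roll":0,"jaw":0},{"tx":3.5,"ty":-3.2,"tz":0,"roll":0,"jaw":0},{"tx":3.5,"ty":-3.2,"tz":0,"roll":0,"jaw":0},{"tx":3.5,"ty":-3.2,"tz":0,"roll":0,"jaw":0}]'
python3 -m jog '[{"tx":3.5,"ty":-3.2,"tz":0,"roll":0,"jaw":0},{"tx":3.5,"ty":-3.2,"tz":0,"roll":0,"jaw":0},{"tx":3.5,"ty":-3.2,"tz":0,"roll":0,"jaw":0},{"tx":3.5,"ty":-3.2,"tz":0,"roll":0,"jaw":0},{"tx":3.5,"ty":-3.2,"tz":0,"roll":0,"jaw":0},{"tx":2,"ty":-2,"tz":0,"roll":0,"jaw":0},{"tx":0,"ty":0,"tz":0,"roll":0,"jaw":0},{"tx":0,"ty":0,"tz":0,"roll":0,"jaw":0}]'
python3 - <<'E'
from m import *
s=read_state(); c=capture("wrist"); T=T_w(c,s); cv2.imwrite("pics/w2.png",c["img"][:,:,::-1])
print(s["time_s"],s["position"],np.round(s["tcp_rot"],4).tolist(),s["force"],s["opening"])
for d in trace("wrist","cross_tile")[:4]:
    r,cc=np.nonzero(d["pixels"])
    P=np.array([onz(c,a,b,.056,T) for a,b in zip(r,cc)])
    print(round(d["p"],2),c["img"][d["pixels"]].mean(0).round(),P.mean(0).round(4),cv2.minAreaRect((P[:,:2]*1000).astype(np.float32)),d["bbox"])
for l in landmark_of("wrist","cross_tile"): print(" lm",round(l["p"],2),l["point"],onz(c,*l["point"],.044,T).round(4))
E
```

```text
time_s: 2.35
position: [0.3979, -0.2334, 0.2416]
tcp_rot: [[0.96, 0.281, 0.001], [0.281, -0.96, -0.001], [0.001, 0.001, -1.0]]
force: [1.2, -1.2, 0.2]
opening: 0.263
grasp_force: 0.0
time_s: 3.15
position: [0.5334, -0.007, 0.2411]
tcp_rot: [[0.959, 0.283, -0.001], [0.283, -0.959, -0.0], [-0.001, 0.0, -1.0]]
force: [-0.7, -0.9, -0.1]
opening: 0.006
grasp_force: 0.0
3.15 [ 0.53340253 -0.00699215  0.24112178] [[0.9592, 0.2827, -0.0006], [0.2827, -0.9592, -0.0005], [-0.0007, 0.0003, -1.0]] [-0.71539885 -0.86388387 -0.07628242] 0.006037405062779091
0.92 [181.  26.  18.] [ 0.566  -0.0552  0.056 ] ((565.726806640625, -55.82342529296875), (70.94551849365234, 71.58259582519531), 39.456851959228516) [272.3, 126.4, 68.0, 66.5]
0.86 [200. 195. 189.] [0.5928 0.0961 0.056 ] ((592.20947265625, 95.73556518554688), (79.8702621459961, 81.9181900024414), 10.627188682556152) [147.6, 63.1, 74.2, 78.3]
0.67 [ 37.  91. 175.] [ 0.6915 -0.0485  0.056 ] ((690.7222290039062, -49.58277893066406), (73.77310180664062, 73.92081451416016), 83.10086059570312) [301.4, 5.7, 77.2, 79.8]
 lm 0.84 [105.4, 187.4] [0.5879 0.095  0.044 ]
 lm 0.84 [157.4, 305.5] [ 0.5691 -0.0541  0.044 ]
 lm 0.67 [49.5, 336.1] [ 0.6916 -0.0478  0.044 ]
```

View pics/w2.png

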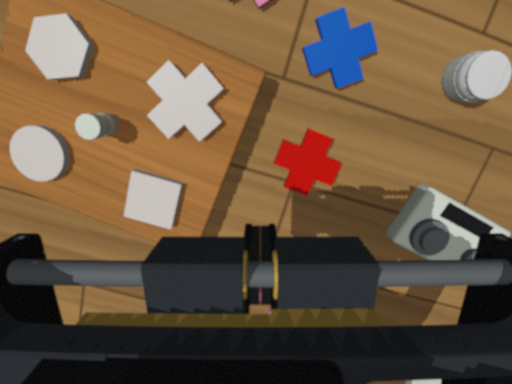

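The wrist view shows the off-white cross at about (100, 187), the timer at lower right with its large button at (237, 430), and nothing else close. The three cameras agree on (0.592, 0.096). Next I'll go over it and down to about 10 mm clear.

```bash
python3 -m jog '[{"tx":2.9,"ty":-2.8,"tz":0,"roll":0,"jaw":0},{"tx":2.9,"ty":-2.8,"tz":0,"roll":0,"jaw":0},{"tx":2.8,"ty":-2.6,"tz":0,"roll":0,"jaw":0},{"tx":0,"ty":0,"tz":4,"roll":0,"jaw":0},{"tx":0,"ty":0,"tz":4,"roll":0,"jaw":0},{"tx":0,"ty":0,"tz":4,"roll":0,"jaw":0},{"tx":0,"ty":0,"tz":2.5,"roll":0,"jaw":0},{"tx":0,"ty":0,"tz":1,"roll":0,"jaw":0}]'
python3 -m jog '[{"tx":0,"ty":0,"tz":0,"roll":0,"jaw":0},{"tx":0,"ty":0,"tz":0,"roll":0,"jaw":0}]'
```

```text
time_s: 4.1
position: [0.591, 0.094, 0.0835]
tcp_rot: [[0.96, 0.279, -0.006], [0.279, -0.96, 0.0], [-0.006, -0.002, -1.0]]
force: [0.2, -0.2, -0.5]
opening: 0.006
grasp_force: 0.0
time_s: 4.3
position: [0.5941, 0.0948, 0.0874]
tcp_rot: [[0.96, 0.28, 0.002], [0.28, -0.96, -0.0], [0.002, 0.001, -1.0]]
force: [0.5, 0.6, 0.1]
opening: 0.006
grasp_force: 0.0
```

```bash
python3 -m jog '[{"tx":0,"ty":0,"tz":0.4,"roll":0,"jaw":0},{"tx":0,"ty":0,"tz":0.4,"roll":0,"jaw":0},{"tx":0,"ty":0,"tz":0.1,"roll":0,"jaw":0},{"tx":0,"ty":0,"tz":0,"roll":0,"jaw":0}]'
python3 -m jog '[{"tx":0,"ty":0,"tz":0.1,"roll":0,"jaw":0},{"tx":0,"ty":0,"tz":0,"roll":0,"jaw":0}]'
python3 -m jog '[{"tx":0,"ty":0,"tz":0.1,"roll":0,"jaw":0},{"tx":0,"ty":0,"tz":0,"roll":0,"jaw":0}]'
```

```text
time_s: 4.7
position: [0.5931, 0.0956, 0.0774]
tcp_rot: [[0.96, 0.281, 0.0], [0.281, -0.96, 0.0], [0.0, 0.0, -1.0]]
force: [-0.8, 0.4, -0.3]
opening: 0.007
grasp_force: 0.0
time_s: 4.9
position: [0.5931, 0.0956, 0.0763]
tcp_rot: [[0.96, 0.281, 0.0], [0.281, -0.96, -0.0], [-0.0, 0.0, -1.0]]
force: [-0.3, 0.6, 0.3]
opening: 0.003
grasp_force: 0.0
time_s: 5.1
position: [0.5931, 0.0955, 0.0751]
tcp_rot: [[0.96, 0.281, -0.0], [0.281, -0.96, 0.0], [-0.0, -0.0, -1.0]]
force: [-0.3, -0.2, 0.6]
opening: 0.005
grasp_force: 0.0
```

```bash
python3 -m jog '[{"tx":0,"ty":0,"tz":0.1,"roll":0,"jaw":0},{"tx":0,"ty":0,"tz":0,"roll":0,"jaw":0}]'
python3 -m jog '[{"tx":0,"ty":0,"tz":0.1,"roll":0,"jaw":0},{"tx":0,"ty":0,"tz":0,"roll":0,"jaw":0}]'
```

```text
time_s: 5.3
position: [0.5932, 0.0955, 0.0742]
tcp_rot: [[0.96, 0.281, 0.0], [0.281, -0.96, 0.0], [0.0, 0.0, -1.0]]
force: [0.6, -0.7, 0.6]
opening: 0.006
grasp_force: 0.4
time_s: 5.5
position: [0.5932, 0.0955, 0.0733]
tcp_rot: [[0.96, 0.281, 0.0], [0.281, -0.96, 0.0], [0.0, 0.0, -1.0]]
force: [-0.8, -0.3, 1.3]
opening: 0.004
grasp_force: 0.9
```

```bash
python3 -c "
from m import *
for n in range(6):
    c=capture('scene'); print(read_state()['force'].round(2))
cv2.imwrite('pics/s3.png',cv2.resize(c['img'][200:340,230:440,::-1],None,fx=3,fy=3))"
```

```text
[-0.3  -0.27  2.04]
[-1.16  0.06  1.39]
[-0.88 -0.12  2.24]
[ 0.06 -1.31  1.36]
[-0.37  0.23  1.33]
[0.53 0.32 1.58]
```

View pics/s3.png

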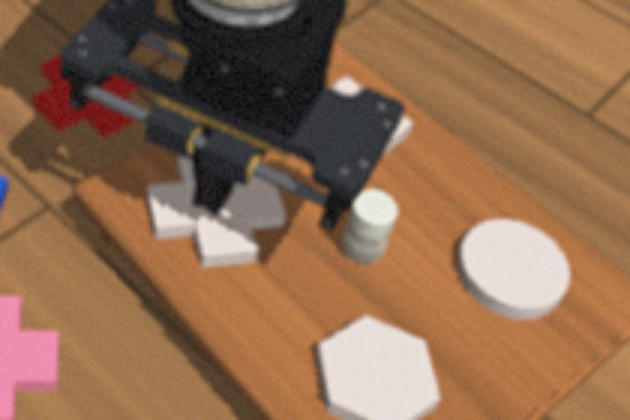

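The fingertips, at crop (205, 205), rest on the middle of the cross with about 1.6 N, and the jar is clear. I'll press 1 mm more, hold briefly, then lift.

```bash
python3 -m jog '[{"tx":0,"ty":0,"tz":0.1,"roll":0,"jaw":0},{"tx":0,"ty":0,"tz":0,"roll":0,"jaw":0},{"tx":0,"ty":0,"tz":0,"roll":0,"jaw":0},{"tx":0,"ty":0,"tz":0,"roll":0,"jaw":0},{"tx":0,"ty":0,"tz":0,"roll":0,"jaw":0},{"tx":0,"ty":0,"tz":0,"roll":0,"jaw":0},{"tx":0,"ty":0,"tz":0,"roll":0,"jaw":0}]'
python3 -m jog '[{"tx":0,"ty":0,"tz":-0.3,"roll":0,"jaw":0},{"tx":0,"ty":0,"tz":-0.7,"roll":0,"jaw":0},{"tx":0,"ty":0,"tz":-3,"roll":0,"jaw":0},{"tx":0,"ty":0,"tz":-4,"roll":0,"jaw":0},{"tx":0,"ty":0,"tz":-4,"roll":0,"jaw":0},{"tx":0,"ty":0,"tz":-4,"roll":0,"jaw":0},{"tx":0,"ty":0,"tz":0,"roll":0,"jaw":0},{"tx":0,"ty":0,"tz":0,"roll":0,"jaw":0}]'
python3 - <<'E'
from m import *
for n in ["top","scene"]:
    c=capture(n)
    for t in ["stop_button_top","mode_button_top"]:
        for l in landmark_of(n,t)[:2]: print(n,t,round(l["p"],2),l["point"],onz(c,*l["point"],.052).round(4))
    for d in trace(n,"cross_tile"):
        if c["img"][d["pixels"]].mean(0).min()>180:
            r,cc=np.nonzero(d["pixels"]);print("tile",np.mean([onz(c,a,b,.056) for a,b in zip(r,cc)],0))
E
```

```text
time_s: 6.5
position: [0.5932, 0.0955, 0.0723]
tcp_rot: [[0.96, 0.281, 0.0], [0.281, -0.96, 0.0], [0.0, 0.0, -1.0]]
force: [-0.1, -0.4, 4.1]
opening: 0.009
grasp_force: 1.6
time_s: 7.3
position: [0.5932, 0.0955, 0.2335]
tcp_rot: [[0.96, 0.281, 0.002], [0.281, -0.96, -0.0], [0.002, 0.001, -1.0]]
force: [0.0, 0.1, -0.3]
opening: 0.005
grasp_force: 0.0
top stop_button_top 0.49 [182.2, 97.5] [0.6075 0.2355 0.052 ]
top stop_button_top 0.44 [211.0, 313.2] [ 0.5117 -0.251   0.052 ]
top mode_button_top 0.59 [217.5, 347.9] [ 0.4923 -0.3272  0.052 ]
tile [0.59016943 0.09572715 0.056     ]
scene stop_button_top 0.5 [169.3, 226.1] [ 0.5098 -0.2568  0.052 ]
scene stop_button_top 0.15 [290.4, 401.2] [0.491  0.2582 0.052 ]
scene mode_button_top 0.45 [157.8, 217.3] [ 0.4959 -0.316   0.052 ]
scene mode_button_top 0.24 [286.4, 349.5] [0.5566 0.1876 0.052 ]
tile [0.5957043  0.10169191 0.056     ]
tile [0.61354751 0.24541182 0.056     ]
```

```bash
python3 -m jog '[{"tx":-2.9,"ty":3.9,"tz":0,"roll":0,"jaw":0},{"tx":-2.9,"ty":3.9,"tz":0,"roll":0,"jaw":0},{"tx":-2.9,"ty":3.9,"tz":0,"roll":0,"jaw":0},{"tx":-2.9,"ty":3.9,"tz":0,"roll":0,"jaw":0},{"tx":-2.9,"ty":3.9,"tz":0,"roll":0,"jaw":0},{"tx":-2.9,"ty":3.9,"tz":0,"roll":0,"jaw":0},{"tx":-2.9,"ty":3.9,"tz":0,"roll":0,"jaw":0},{"tx":-2.9,"ty":3.9,"tz":0,"roll":0,"jaw":0}]'
python3 -m jog '[{"tx":0,"ty":0,"tz":0,"roll":0,"jaw":0},{"tx":0,"ty":0,"tz":0,"roll":0,"jaw":0},{"tx":0,"ty":0,"tz":0,"roll":0,"jaw":0}]'
python3 - <<'E'
from m import *
s=read_state(); c=capture("wrist"); T=T_w(c,s); im=c["img"][:,:,::-1].copy()
for t in ["stop_button_top","mode_button_top"]:
    for l in landmark_of("wrist",t)[:2]:
        print(t,round(l["p"],2),l["point"],onz(c,*l["point"],.052,T).round(4))
        cv2.circle(im,(int(l["point"][1]),int(l["point"][0])),2,(0,0,255),-1)
    for d in trace("wrist",t)[:2]:
        r,cc=np.nonzero(d["pixels"]); P=np.mean([onz(c,a,b,.05,T) for a,b in zip(r,cc)],0); print(" trace",round(d["p"],2),P,d["bbox"])
cv2.imwrite("pics/w4.png",im)
E
```

```text
time_s: 8.5
position: [0.4572, -0.2709, 0.232]
tcp_rot: [[0.96, 0.281, -0.0], [0.281, -0.96, 0.0], [-0.0, -0.0, -1.0]]
force: [0.4, 0.7, -0.3]
opening: 0.005
grasp_force: 0.0
time_s: 8.8
position: [0.4581, -0.268, 0.2319]
tcp_rot: [[0.96, 0.281, -0.001], [0.281, -0.96, 0.001], [-0.0, -0.002, -1.0]]
force: [-0.2, 0.0, 0.1]
opening: 0.003
grasp_force: 0.0
stop_button_top 0.98 [128.9, 255.3] [ 0.5102 -0.2477  0.052 ]
 trace 0.86 [ 0.51433423 -0.25129196  0.05      ] [242.4, 110.5, 33.9, 33.3]
mode_button_top 0.49 [158.2, 319.6] [ 0.4994 -0.3271  0.052 ]
 trace 0.52 [ 0.50008001 -0.32886565  0.05      ] [311.2, 150.2, 16.5, 16.2]
```

View pics/w4.png

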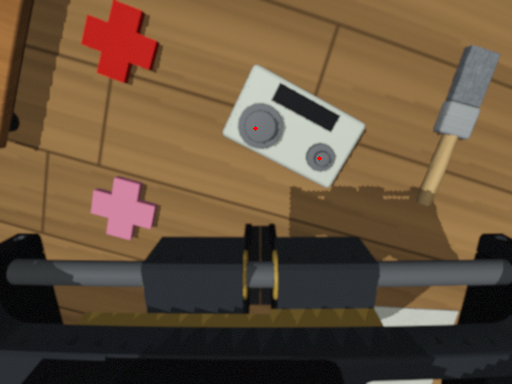

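The wrist view shows the large button centred at about (126, 260) and the small one at (158, 320). The landmark point is a little low and left, so I'll use the trace centre, (0.514, -0.252).

```bash
python3 -m jog '[{"tx":3,"ty":0,"tz":0,"roll":0,"jaw":0},{"tx":2.8,"ty":0,"tz":0,"roll":0,"jaw":0},{"tx":0,"ty":0,"tz":4,"roll":0,"jaw":0},{"tx":0,"ty":0,"tz":4,"roll":0,"jaw":0},{"tx":0,"ty":0,"tz":4,"roll":0,"jaw":0},{"tx":0,"ty":0,"tz":2.5,"roll":0,"jaw":0},{"tx":0,"ty":0,"tz":0.6,"roll":0,"jaw":0},{"tx":0,"ty":0,"tz":0,"roll":0,"jaw":0}]'
python3 -m jog '[{"tx":0,"ty":0,"tz":0,"roll":0,"jaw":0},{"tx":0,"ty":0,"tz":0.2,"roll":0,"jaw":0},{"tx":0,"ty":0,"tz":0.2,"roll":0,"jaw":0},{"tx":0,"ty":0,"tz":0,"roll":0,"jaw":0}]'
python3 -m jog '[{"tx":0,"ty":0,"tz":0.2,"roll":0,"jaw":0},{"tx":0,"ty":0,"tz":0.1,"roll":0,"jaw":0},{"tx":0,"ty":0,"tz":0,"roll":0,"jaw":0}]'
```

```text
time_s: 9.85
position: [0.5137, -0.2521, 0.0806]
tcp_rot: [[0.959, 0.282, -0.001], [0.282, -0.959, 0.001], [-0.001, -0.001, -1.0]]
force: [-0.2, -0.9, -0.1]
opening: 0.003
grasp_force: 0.0
time_s: 10.25
position: [0.514, -0.253, 0.0779]
tcp_rot: [[0.96, 0.281, 0.001], [0.281, -0.96, -0.001], [0.001, 0.001, -1.0]]
force: [-0.6, 0.1, 0.2]
opening: -0.001
grasp_force: 0.0
time_s: 10.55
position: [0.5136, -0.2528, 0.0741]
tcp_rot: [[0.96, 0.281, -0.0], [0.281, -0.96, 0.0], [-0.0, -0.0, -1.0]]
force: [-0.3, -0.6, 0.3]
opening: 0.006
grasp_force: 0.0
```

```bash
python3 -m jog '[{"tx":0,"ty":0,"tz":0.2,"roll":0,"jaw":0},{"tx":0,"ty":0,"tz":0.2,"roll":0,"jaw":0},{"tx":0,"ty":0,"tz":0,"roll":0,"jaw":0}]'
python3 -m jog '[{"tx":0,"ty":0,"tz":0.2,"roll":0,"jaw":0},{"tx":0,"ty":0,"tz":0.1,"roll":0,"jaw":0},{"tx":0,"ty":0,"tz":0,"roll":0,"jaw":0}]'
```

```text
time_s: 10.85
position: [0.5139, -0.2529, 0.0701]
tcp_rot: [[0.96, 0.281, 0.0], [0.281, -0.96, -0.0], [0.0, 0.0, -1.0]]
force: [-0.8, -0.1, 2.8]
opening: 0.01
grasp_force: 0.9
time_s: 11.15
position: [0.5138, -0.2529, 0.0674]
tcp_rot: [[0.96, 0.281, 0.0], [0.281, -0.96, -0.0], [0.0, 0.0, -1.0]]
force: [-0.2, -0.5, 3.7]
opening: 0.005
grasp_force: 1.7
```

Contact is made and the spring is yielding. I'll go on to the stop.

```bash
python3 -m jog '[{"tx":0,"ty":0,"tz":0.1,"roll":0,"jaw":0},{"tx":0,"ty":0,"tz":0.1,"roll":0,"jaw":0},{"tx":0,"ty":0,"tz":0,"roll":0,"jaw":0}]'
python3 -m jog '[{"tx":0,"ty":0,"tz":0.05,"roll":0,"jaw":0},{"tx":0,"ty":0,"tz":0,"roll":0,"jaw":0},{"tx":0,"ty":0,"tz":0,"roll":0,"jaw":0}]'
```

```text
time_s: 11.45
position: [0.5138, -0.2529, 0.0654]
tcp_rot: [[0.96, 0.281, 0.0], [0.281, -0.96, -0.0], [0.0, 0.0, -1.0]]
force: [0.1, 0.6, 4.5]
opening: 0.007
grasp_force: 2.3
time_s: 11.75
position: [0.5139, -0.2529, 0.0651]
tcp_rot: [[0.96, 0.281, 0.0], [0.281, -0.96, -0.0], [0.0, 0.0, -1.0]]
force: [-0.7, 1.1, 6.2]
opening: 0.003
grasp_force: 3.1
```

It's fully down, at about 6 N and 6 mm of travel. Now I'll release it and lift clear.

```bash
python3 -m jog '[{"tx":0,"ty":0,"tz":-0.4,"roll":0,"jaw":0},{"tx":0,"ty":0,"tz":-0.6,"roll":0,"jaw":0},{"tx":0,"ty":0,"tz":-3,"roll":0,"jaw":0},{"tx":0,"ty":0,"tz":-4,"roll":0,"jaw":0},{"tx":0,"ty":0,"tz":-4,"roll":0,"jaw":0},{"tx":0,"ty":0,"tz":-4,"roll":0,"jaw":0},{"tx":0,"ty":0,"tz":0,"roll":0,"jaw":0},{"tx":0,"ty":0,"tz":0,"roll":0,"jaw":0}]'
python3 -c "
from m import *
c=capture('scene'); cv2.imwrite('pics/s5.png',c['img'][:,:,::-1])"
```

```text
time_s: 12.55
position: [0.5138, -0.2528, 0.2256]
tcp_rot: [[0.96, 0.281, 0.001], [0.281, -0.96, -0.001], [0.001, 0.001, -1.0]]
force: [-0.7, 0.9, -0.6]
opening: 0.006
grasp_force: 0.0
```

View pics/s5.png

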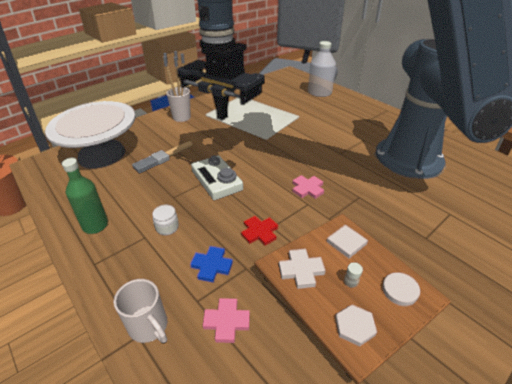

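The scene matches the start: the cross is at (268, 301), the jar is upright at (275, 354), the button is up again at (172, 226), and the gripper is well clear.

```bash
python3 -c "
from rig import *
print(hand_in())"
```

```text
the job is handed in; nothing more can be done
None
```

I touched the middle of the cross tile lightly (about 4 N at most) and lifted clear, then pressed the large timer button fully (about 6 N) and released it. The last picture shows everything else where it was, and the job is handed in (no verdict was returned).

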